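# Push the loose base out of its cake ring and set it on the cooling rack

### The job

Turn the handle of the demoulding stand anticlockwise over its cam until it drops into the notch at the end, so that the loose base is pushed up out of the ring. Then take the base and set it down gently (lower it, do not drop it), flat, same side up and well inside the edges of the wire cooling rack, leaving the handle in its notch and the tea light, kitchen timer and salt shaker where they stand.

Things in the scene. Friction and masses are not known exactly. Their poses are not given: they have to be found in the camera images.
- stand: Fixed white demoulding stand, 168 deep (x), 123 mm wide (y); its place and yaw vary. Origin on the worktop below the centre of its inclined face; its -x side (front) is turned roughly to the robot. A low deck, 20 mm high, carries the handle's upright hub at x -70, y 0 mm; behind it the face, 30 degrees from level, slopes down to the front, centre at height 55 mm.
- bar_center (a point): Middle of the stand's steel carry bar: 10 mm thick, 113 mm long across (stand's y), at stand x +12 mm, height 205 mm, on two posts behind the ring (stand x +46 to +66, y -56 and +56 mm). It is in the way of a hand that comes straight down over the ring; a hand tilted along the ring's axis passes in front of it.
- ring: Steel cake ring clamped on the inclined face: inner diameter 60, outer 66, height 26 mm. Origin at the centre of its lower edge on the face; z runs along the ring's axis, 30 degrees from vertical, leaning to the front of the stand (-x); y is the stand's y (level).
- handle (a joint): Handle angle about the hub, rad, growing anticlockwise seen from above: 0 pointing to the stand's +y (left), 1.70 (stop) pointing to the front. Starts at 0 to 0.25. As it turns, a cam lifts the sprung handle up to 8 mm (top at 1.35; 0.00723 t^3 (1.80 - t) m at angle t); past it the handle drops to 1-3 mm in a low notch at 1.70 and stays. Let go before the top, it turns back. A few newtons at the knob.
- knob_center (a point): Centre (half-way up the free part) of the upright round black knob at the handle's end, 18 mm across, 44 mm tall, on top of the flat handle; 50 mm from the hub's axis, 58 mm above the worktop at angle 0. It turns with the handle.
- base_center (a point): Centre, half-way up, of the loose base: a thick aluminium disc, 56 mm across, 22 mm tall, 0.1 kg; z is its axis, up through the top face (with a thin dark circle). It starts at the bottom of the ring, its top 4 mm below the rim. Turning the handle fully pushes it up 21 mm from below (after some free play): its upper 17 mm then stand out of the ring, and it stays there.
- rack_top (a point): Centre of the top of the fixed wire cooling rack, 150 x 150 mm, top 24 mm above the worktop, level; z up. Its place and yaw vary; stand and rack may stand left or right. Wall cabinets hang behind it, from 0.46 m above the worktop up and from about x = 0.64 m on: keep the hand low over it.
- rack: The same cooling rack; origin on the worktop under its centre.
- tea_light: Tea light 38 mm across, 15 mm tall; a bystander; origin at the centre of its underside.
- timer: White round kitchen timer, 66 mm across, 50 mm tall; a bystander; origin at the centre of its underside.
- salt_shaker: Salt shaker, 44 mm across, 90 mm tall; a bystander; origin at the centre of its underside.
- loose_base: The same loose base; origin at the centre of its underside, z its axis.
There are look-alikes about, which are no part of the job. Of the things shaped like the rack, the bare steel one is meant. Leave any blue look-alike of the loose_base alone.

How it is judged:
By the outcome, as a careful person would: the job done as asked, in the order asked, and still so for the second after the job is handed in, with the robot touching nothing.
It also fails if it takes over 59 s, if anything falls off the work surface, if the arm or the gripper's body presses on something with over 40 N, if the wrist force passes 120 N, or if a joint passes its speed limit or range.

### The arm

A 6-joint arm with a two-finger parallel gripper is mounted at the origin on a cart in front of the work surface, level with it; the furniture and walls round the work are solid. World frame = base frame: x ahead of the robot, y to its left, z up, the work surface at z = 0. Lengths are in m, angles in rad, forces in N, time in s.
With the tool pointing down it reaches from about 0.2 to 0.875 m from the base axis. Payload 3.4 kg.
Tool frame: the origin (TCP) lies between the finger pads; the fingertips stand 25 mm ahead of it and the grasp point (between the pads) lies 6 mm ahead of it (r.nose_length is the z of the fingertips in the tool frame, in m); z points along the fingers, y is the line along which they close (so a half turn about z gives the same grasp; the last joint's range is limited). The gripper opens to 94 mm and grips with 3 to 60 N. Pads are 16 mm wide; open, the fingers measure 119 mm over their backs; the gripper's body (75 mm by 177 mm) begins 78 mm behind the grasp point.
Start: joints at [-1.45, 0.276, 1.505, -0, 1.361, -0.121], TCP at [0.138, -0.558, 0.23] pointing down, gripper open.
Joint ranges: [-2.89, 2.89], [-0.75, 2.08], [0.22, 2.7], [-1.18, 4.32], [0.11, 2.71], [-2.7, 2.7]. Speed limits (rad/s): [2.57, 2.57, 3.14, 3.14, 3.14, 3.14].

### API

Orientations are given as a unit quaternion [w, x, y, z].
In Python, from plant import r, gripper_to, inverse_kinematics, vision, models, telemetry gives the robot as it stands. Calls block until the motion is done:
- r.move_to(position, orientation): joint-space move of the TCP to a pose.
- r.move_l(position, rot=None, vel=0.15, guard=None): straight line of the TCP; rot=None keeps the orientation; vel is the mean speed in m/s. With guard (N) it stops when the force on the tool has changed by that much, and returns True; else False.
- r.movej(angles): joint-space move.
- gripper_to(opening, f_grip=None): finger opening in m; f_grip is the grip in N (None keeps the last); returns when the fingers have stopped.
- r.hold(seconds).
- inverse_kinematics(position, orientation): joint angles nearest the present ones, or None.
- vision.snapshot(name): name is "scene" or "top"; returns the picture (420x560x3 uint8, red, green, blue); there is no depth.
- vision.get_calibration(name): a dict with "fx", "fy", "cx", "cy" (pixels), "D" ([k1, k2, p1, p2, k3] as OpenCV has them; the pictures are not rectified), "position" and "orientation" of the camera in the world. Camera axes: x right, y down, z forward; pixel columns grow to the right and rows downward; lengths in m; the calibration is good to about 2 mm. A picture is of the moment at which its call begins. get_calibration takes no time and is no camera call.
A pose or a line that the arm cannot do raises r.PlanningError and nothing moves.
- r.sign_off(): hands the job in; it is judged then, once.
Trained networks look in the newest picture that a camera, given by its name, has taken for a name from the list of things; names that differ only in an ending like _2 or _b are one class to them, and where a whole thing is asked for, a point or a joint stands for the part that bears it (a point fixed in the world has none). Each returns a list of dicts, best first, with "score" (0 to 1); they miss things now and then, are a little off and sometimes report something else, mostly with a low value. They report only what shows in the picture. A call takes as long as a camera call. They do not tell look-alikes from the thing itself.
- models.boxes_of(thing, camera): "at" ([x, y, z] in m, in world coordinates, good to about 4 mm: the middle of the surface that is visible of it).
- models.regions_of(thing, camera): "pixels" (420x560 bool, what is visible of it).
- models.mark_of(thing, camera): "at" ([x, y, z] in m, in world coordinates, good to about 4 mm: a listed point, or the origin of a listed thing).
Readings, each from a call of its own:
- telemetry.current_t(): time.
- telemetry.current_joints(): joint angles.
- telemetry.current_dq(): joint speeds.
- telemetry.current_joint_efforts(): joint torques, N m.
- telemetry.current_ee_pos(): TCP position.
- telemetry.current_tool_rot(): TCP orientation.
- telemetry.current_wrist_force(): force on the tool from outside, world axes, zero at the start.
- telemetry.current_torque(): the same for the moment, N m.
- telemetry.current_opening(): finger opening in m.
- telemetry.current_finger_force(): force on a finger pad.
Only numpy, scipy, OpenCV 4.12 (cv2) and the standard library are available. Lean on these libraries where they do the work, as an engineer would, in place of code of your own. Each camera call takes 0.05 s, during which the arm holds its last target. There are 200 camera calls.

## Working session

There is one attempt and no reset: what is moved stays moved. The work goes in short steps, each a Python script; the robot and the scene stay as the last script left them, time stands still between calls to the robot, and variables do not carry over. Pictures are saved under pics/ and viewed, at most 10 in all, crops included, and the job is handed in when it is done.

```bash
ls; mkdir -p pics; python3 - <<'E'
from plant import *
from plant import r,vision,models,telemetry
import cv2
for c in("scene","top"):
    im=vision.snapshot(c); cv2.imwrite(f"pics/{c}0.png",im[:,:,::-1])
    k=vision.get_calibration(c); print(c,k)
    for n in("stand","bar_center","ring","knob_center","base_center","rack_top","tea_light","timer","salt_shaker"):
        print(n,[(round(d["score"],2),[round(float(v),3) for v in d["at"]]) for d in models.mark_of(n,c)[:3]])
print(telemetry.current_t())
E
```

```text
pics
scene {'fx': 496.862350761989, 'fy': 496.862350761989, 'cx': 276.4370467098305, 'cy': 210.8618201525935, 'D': array([0.02671553, 0.        , 0.        , 0.        , 0.        ]), 'position': array([-0.38955587,  0.8705958 ,  0.63459797]), 'orientation': array([ 0.28391252, -0.4190727 ,  0.72243282, -0.47102291])}
stand [(0.64, [0.56, 0.002, 0.003])]
bar_center [(0.57, [0.569, 0.001, 0.206])]
ring [(0.52, [0.556, -0.003, 0.054])]
knob_center [(0.78, [0.48, 0.048, 0.062]), (0.3, [0.555, 0.0, 0.051])]
base_center [(0.67, [0.55, 0.001, 0.066]), (0.65, [0.557, 0.123, 0.016])]
rack_top [(0.8, [0.538, 0.343, 0.026]), (0.65, [0.503, 0.669, 0.026]), (0.65, [0.569, 0.001, 0.206])]
tea_light [(0.74, [0.455, 0.193, 0.005])]
timer [(0.74, [0.727, 0.154, 0.002])]
salt_shaker [(0.72, [0.595, 0.52, -0.003])]
top {'fx': 490.21848397516834, 'fy': 490.21848397516834, 'cx': 282.0830408412441, 'cy': 213.13661198237685, 'D': array([-0.15136583,  0.        ,  0.        ,  0.        ,  0.        ]), 'position': array([0.38139816, 0.32983722, 1.36680756]), 'orientation': array([ 0.05389474, -0.70250128,  0.70762336, -0.05344625])}
stand [(0.86, [0.56, -0.004, -0.003])]
bar_center [(0.92, [0.574, -0.005, 0.202])]
ring [(0.58, [0.558, -0.003, 0.058])]
knob_center [(0.43, [0.476, 0.049, 0.055])]
base_center [(0.7, [0.552, -0.001, 0.064]), (0.56, [0.553, 0.114, 0.007])]
rack_top [(0.64, [0.537, 0.346, 0.028]), (0.63, [0.5, 0.672, 0.022])]
tea_light [(0.62, [0.452, 0.197, 0.001]), (0.55, [0.552, 0.002, 0.063])]
timer [(0.76, [0.725, 0.157, 0.002])]
salt_shaker [(0.64, [0.596, 0.521, -0.001])]
1.0
```

View pics/scene0.png

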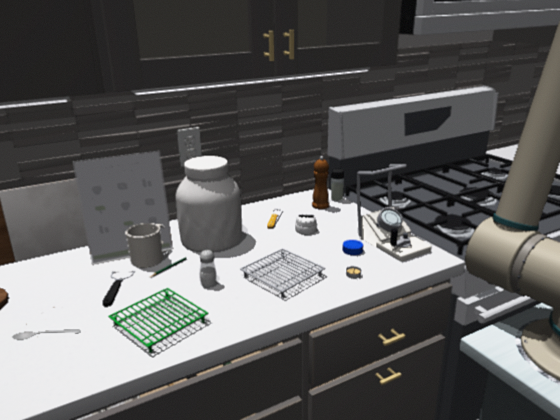

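View pics/top0.png

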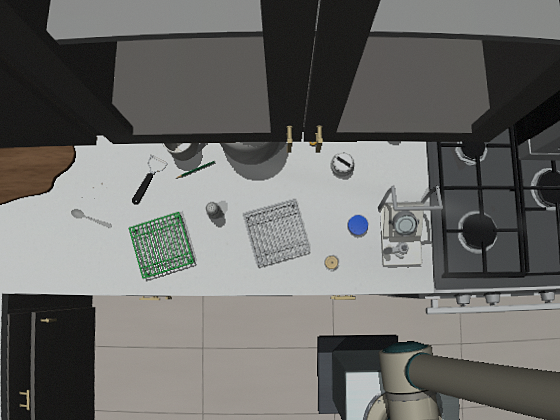

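The scene picture shows the stand at (390,230), the steel rack at (283,272), the green decoy rack at (160,320), the blue decoy disc at (352,247), and the tea light at (353,271). The top view agrees with this: stand at (403,230), rack at (277,233). Next I need the stand yaw.

```bash
cat > h.py <<'E'
from plant import r,gripper_to,inverse_kinematics,vision,models,telemetry
import numpy as np,cv2
from scipy.spatial.transform import Rotation as R
def proj(P,c):
    k=vision.get_calibration(c);q=k["orientation"];Rc=R.from_quat(np.roll(q,-1)).as_matrix()
    X=(np.asarray(P,float).reshape(-1,3)-k["position"])@Rc
    K=np.array([[k["fx"],0,k["cx"]],[0,k["fy"],k["cy"]],[0,0,1]])
    return cv2.projectPoints(X,np.zeros(3),np.zeros(3),K,k["D"])[0].reshape(-1,2)
def quat(z,y):
    z=np.array(z,float)/np.linalg.norm(z);y=np.array(y,float);y-=z*(y@z);y/=np.linalg.norm(y)
    return np.roll(R.from_matrix(np.c_[np.cross(y,z),y,z]).as_quat(),1)
def crop(c,name,x0,y0,w,h,s,sets=()):
    im=vision.snapshot(c)[y0:y0+h,x0:x0+w,::-1]
    im=cv2.resize(im,None,fx=s,fy=s,interpolation=cv2.INTER_CUBIC)
    for P,col in sets:
        p=((proj(P,c)-[x0,y0]+.5)*s).astype(int)
        cv2.polylines(im,[p.reshape(-1,1,2)],False,col,1)
    cv2.imwrite(f"pics/{name}.png",im); return im
E
python3 - <<'E'
from h import *
O=np.array([.56,-.0015,0])
def S(psi,P): return O+R.from_euler('z',psi).apply(np.array(P,float))
sets=[]
for psi,col in((0,(0,0,255)),(.1,(0,255,0)),(-.1,(255,0,0))):
    sets+=[(S(psi,[[.012,-.0565,.205],[.012,.0565,.205]]),col),(S(psi,[[-.07,0,.02],[-.07,.05,.02]]),col)]
a=crop("top","topc",360,170,100,110,5,sets);b=crop("scene","scenec",340,150,110,110,5,sets)
m=np.hstack([a,b]);m=cv2.resize(m,(800,int(m.shape[0]*800/m.shape[1])));cv2.imwrite("pics/c1.png",m)
reg=models.regions_of("rack","top")
for d in reg[:3]:
    p=d["pixels"].astype(np.uint8);print(d["score"],cv2.minAreaRect(cv2.findNonZero(p)))
print(proj([.5375,.3445,.024],"top"))
E
```

```text
0.8 ((160.30856323242188, 245.3520050048828), (54.293487548828125, 53.051124572753906), 73.53998565673828)
0.72 ((277.0976867675781, 231.81402587890625), (51.90176773071289, 50.586185455322266), 72.718505859375)
[[276.93333531 230.93398202]]
```

View pics/c1.png

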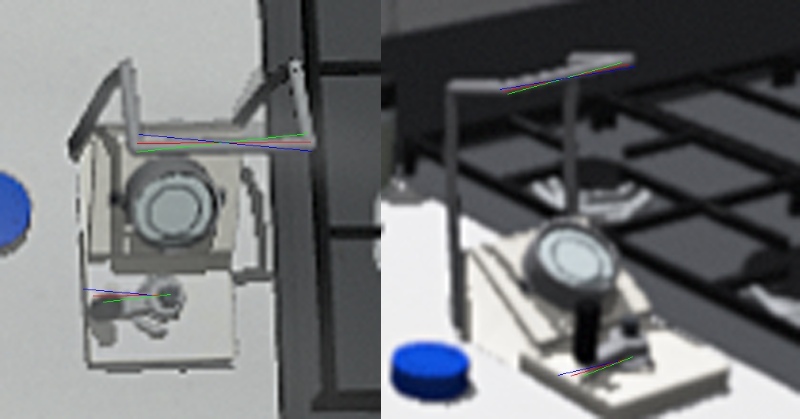

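The bar and deck edges put the stand yaw at about +0.03 rad, with the hub near (0.4885, -0.0016). That puts the handle at about 0.18. I'll check IK, then grip the knob with the fingers closing along the stand's y.

```bash
cat >> h.py <<'E'
psi=.03;O=np.array([.5585,.0005,0])
def S(P): return O+R.from_euler('z',psi).apply(np.array(P,float))
def V(P): return R.from_euler('z',psi).apply(np.array(P,float))
sg=1
def qd(s=1): return quat([0,0,-1],s*V([0,1,0]))
def qt(s=1): return quat(V([.5,0,-.866]),s*V([0,1,0]))
def knob(t,z): return S([-.07-.05*np.sin(t),.05*np.cos(t),z])
def axis(d): return S([-.5*d,0,.055+.866*d])
E
python3 - <<'E'
from h import *
for s in(1,-1):
    for p,q in((knob(.18,.072),qd(s)),(knob(1.7,.072),qd(s)),(axis(.053),qt(s)),(axis(.15),qt(s)),(np.array([.5375,.3445,.056]),qd(s))):
        j=inverse_kinematics(p,q);print(s,None if j is None else np.round(j,2))
E
```

```text
1 [-0.05  0.29  1.94 -0.    0.92 -1.65]
1 [-0.18  0.23  2.02 -0.    0.89 -1.78]
1 [-0.22  0.14  2.22  0.44  0.29 -2.21]
1 [-0.26 -0.06  2.16  0.27  0.55 -2.05]
1 [ 0.46  0.5   1.6  -0.    1.03 -1.14]
-1 [-0.05  0.29  1.94 -0.    0.92  1.49]
-1 [-0.18  0.23  2.02 -0.    0.89  1.36]
-1 [-0.22  0.14  2.22  0.44  0.29  0.94]
-1 [-0.26 -0.06  2.16  0.27  0.55  1.09]
-1 [ 0.46  0.5   1.6  -0.    1.03  2.  ]
```

```bash
python3 - <<'E'
from h import *
s=-1;t0=.18
r.move_to(knob(t0,.20),qd(s)); gripper_to(.034,20)
print(telemetry.current_t())
print(r.move_l(knob(t0,.073),vel=.12,guard=8), telemetry.current_ee_pos(), np.round(telemetry.current_wrist_force(),1))
im=crop("scene","k1",330,140,130,120,5); crop("top","k1t",350,180,100,110,5)
gripper_to(0,20); print(telemetry.current_opening(),telemetry.current_finger_force(),np.round(telemetry.current_wrist_force(),1),telemetry.current_t())
E
```

```text
4.6417
False [0.47870127 0.04728335 0.07356766] [ 0.5 -0.3  0.4]
0.017655330231373095 19.99913452891633 [ 0.1 -0.5  1.4] 6.3583
```

View pics/k1.png

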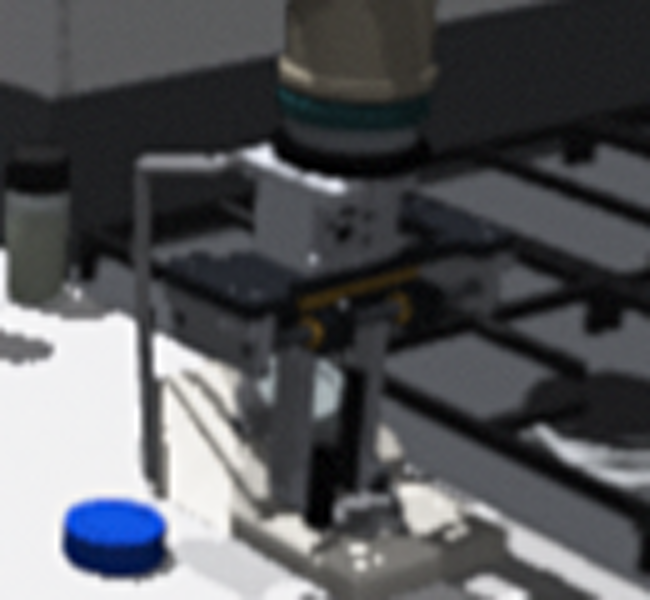

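The picture shows the black knob between the fingers at (325,480), and the opening reads 17.7 mm, so it is gripped. Next I turn it along the arc.

```bash
python3 - <<'E'
from h import *
lift=lambda t:.00723*t**3*(1.8-t)
t0=.18
for t in [.4,.6,.8,1.0,1.2,1.35,1.5,1.62,1.70,1.73]:
    l=lift(t) if t<1.4 else np.interp(t,[1.35,1.7],[.008,.003])
    g=r.move_l(knob(t,.073+l),vel=.06,guard=35)
    print(t,g,np.round(telemetry.current_wrist_force(),1),round(telemetry.current_opening(),4),telemetry.current_t())
    if g: break
crop("scene","k2",330,140,130,120,5); crop("top","k2t",350,180,100,110,5)
E
```

```text
0.4 False [ 2.4  2.1 -0.9] 0.0173 6.6917
0.6 False [ 0.   5.5 -0.5] 0.0177 7.0083
0.8 False [-1.7  7.2  0.2] 0.0173 7.325
1.0 False [-4.8  9.   3. ] 0.0175 7.6417
1.2 False [-9.4  8.4 10. ] 0.0169 7.9583
1.35 False [-11.4   9.5  13.8] 0.0164 8.2333
1.5 False [-13.9   0.3  13.4] 0.016 8.5167
1.62 False [-9.5 -3.7  2.3] 0.0166 8.7667
1.7 False [-9.2 -1.8 -1.4] 0.0165 9.0167
1.73 False [-9.5  1.6 -3.4] 0.0166 9.2667
```

View pics/k2.png

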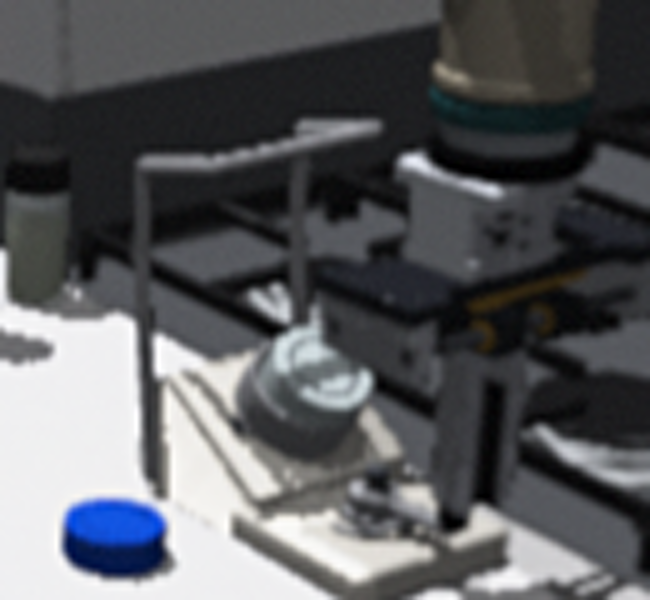

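The picture shows the handle pointing to the front and the base standing out of the ring at (320,370). I'll nudge the handle against its stop, release it and check that it stays.

```bash
python3 - <<'E'
from h import *
p=np.array(telemetry.current_ee_pos())
print(r.move_l(p+[0,-.006,-.001],vel=.03,guard=10),np.round(telemetry.current_wrist_force(),1),telemetry.current_ee_pos())
gripper_to(.03); print(np.round(telemetry.current_wrist_force(),1))
p=np.array(telemetry.current_ee_pos())
r.move_l(p+[-.0,0,.09],vel=.2)
r.move_l(p+[-.05,0,.19],vel=.2)
gripper_to(.085)
for c in("scene","top"):
    crop(c,"k3"+c,*((340,150) if c=="scene" else (360,170)),100,110,4)
    for n in("knob_center","base_center","ring","bar_center"):
        print(c,n,[(round(d["score"],2),[round(float(v),3) for v in d["at"]]) for d in models.mark_of(n,c)[:2]])
cv2.imwrite("pics/k3.png",np.hstack([cv2.imread("pics/k3scene.png"),cv2.imread("pics/k3top.png")]))
print("exp",knob(1.7,.06),axis(.032),axis(0),telemetry.current_t())
E
```

```text
True [0.  3.1 2. ] [ 0.42788504 -0.01096879  0.07195937]
[-0.3 -0.1 -0.4]
scene knob_center [(0.7, [0.541, 0.001, 0.084]), (0.52, [0.439, -0.009, 0.061])]
scene base_center [(0.85, [0.559, 0.121, 0.011]), (0.75, [0.454, 0.194, 0.004])]
scene ring []
scene bar_center [(0.56, [0.571, 0.0, 0.206])]
top knob_center [(0.58, [0.433, -0.011, 0.062])]
top base_center [(0.87, [0.553, 0.115, 0.008]), (0.65, [0.543, -0.002, 0.083])]
top ring [(0.65, [0.56, -0.002, 0.058])]
top bar_center [(0.8, [0.574, -0.004, 0.201])]
exp [ 0.43916381 -0.00952629  0.06      ] [5.42507199e-01 2.00719968e-05 8.27120000e-02] [5.585e-01 5.000e-04 5.500e-02] 12.9083
```

View pics/k3.png

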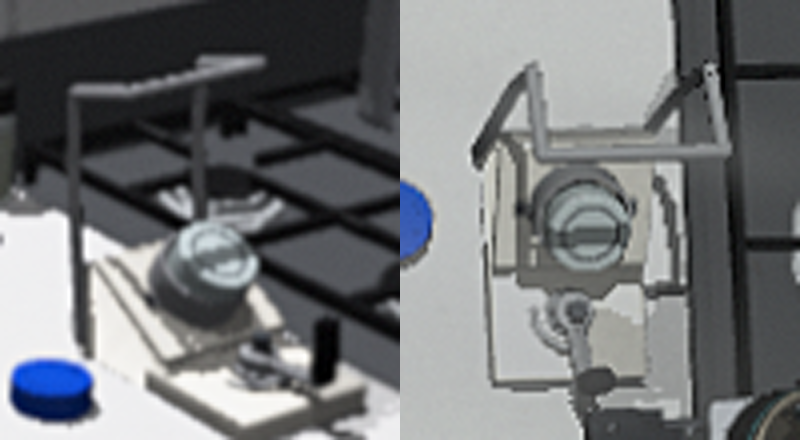

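The handle is pointing to the front in its notch, with the knob at (325,350). The base is out of the ring, and its measured centre (0.543,-0.002,0.083) agrees with the model. Next I approach along the ring's axis.

```bash
python3 - <<'E'
from h import *
dO=np.array([0,-.001,0])
r.move_to(axis(.16)+dO,qt(-1)); print(telemetry.current_t())
print(r.move_l(axis(.054)+dO,vel=.08,guard=8),np.round(telemetry.current_wrist_force(),1),telemetry.current_ee_pos()-axis(.054))
gripper_to(0,30)
print(telemetry.current_opening(),telemetry.current_finger_force(),np.round(telemetry.current_wrist_force(),1),telemetry.current_t())
crop("scene","g1",330,140,130,120,5)
E
```

```text
13.7
False [-0.2  0.3  0.1] [ 0.0001023  -0.00105506  0.00046735]
0.05521715632812629 30.00076800584793 [-0.7 -0.9  1.4] 15.75
```

View pics/g1.png

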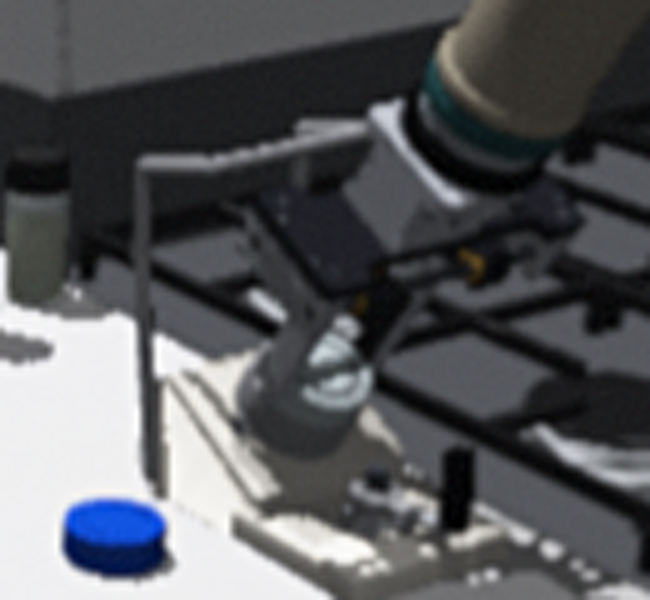

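```bash
python3 - <<'E'
from h import *
dO=np.array([0,-.001,0]); gripper_to(0,40)
r.move_l(axis(.105)+dO,vel=.08); print(np.round(telemetry.current_wrist_force(),1),telemetry.current_opening())
r.move_l(axis(.16)+dO,vel=.15)
r.move_l([.43,.02,.27],vel=.15)
r.move_to([.5375,.3445,.17],qd(-1))
print(telemetry.current_opening(),telemetry.current_t())
vision.snapshot("scene");b=models.mark_of("base_center","scene")
print([(round(d["score"],2),np.round(d["at"],3)) for d in b[:4]])
crop("scene","p1",230,130,200,140,4)
E
```

```text
[ 0.4 -0.5 -1.1] 0.0551710523689175
0.055163037139153825 19.425
[(0.87, array([0.536, 0.346, 0.15 ])), (0.8, array([0.559, 0.121, 0.014]))]
```

View pics/p1.png

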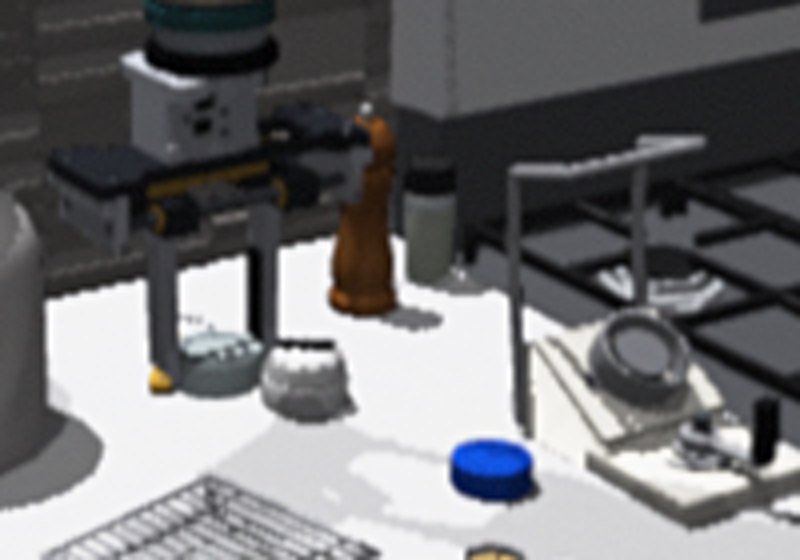

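The base hangs level in the gripper at (215,365), the ring is empty, and the handle is still in its notch. Next I lower it onto the rack with a force guard.

```bash
python3 - <<'E'
from h import *
r.move_l([.5375,.3445,.066],vel=.12)
print(r.move_l([.5375,.3445,.046],vel=.02,guard=3),telemetry.current_ee_pos(),np.round(telemetry.current_wrist_force(),1))
gripper_to(.075); print(telemetry.current_opening())
r.move_l([.5375,.3445,.17],vel=.12)
r.move_to([.40,.2,.3],qd(-1)); r.hold(.3)
for c in("scene","top"):
    vision.snapshot(c)
    for n in("base_center","knob_center","tea_light","timer","salt_shaker"):
        print(c,n,[(round(d["score"],2),np.round(d["at"],3)) for d in models.mark_of(n,c)[:3]])
crop("top","p2",220,120,240,170,3);print(telemetry.current_t())
E
```

```text
True [0.53753387 0.34449389 0.05704812] [-0.4  0.   2.6]
0.07499787115337198
scene base_center [(0.83, array([0.557, 0.122, 0.012])), (0.64, array([0.535, 0.349, 0.037])), (0.26, array([0.531, 0.343, 0.021]))]
scene knob_center [(0.55, array([ 0.443, -0.006,  0.063]))]
scene tea_light [(0.52, array([0.457, 0.196, 0.002]))]
scene timer [(0.87, array([0.727, 0.156, 0.001])), (0.5, array([0.559, 0.002, 0.001]))]
scene salt_shaker [(0.97, array([ 0.596,  0.52 , -0.003]))]
top base_center [(0.81, array([0.559, 0.114, 0.012])), (0.77, array([0.536, 0.344, 0.033])), (0.52, array([ 0.456,  0.195, -0.   ]))]
top knob_center []
top tea_light [(0.36, array([0.456, 0.194, 0.001]))]
top timer [(0.97, array([ 0.726,  0.154, -0.001]))]
top salt_shaker [(0.68, array([0.593, 0.521, 0.001]))]
24.675
```

View pics/p2.png

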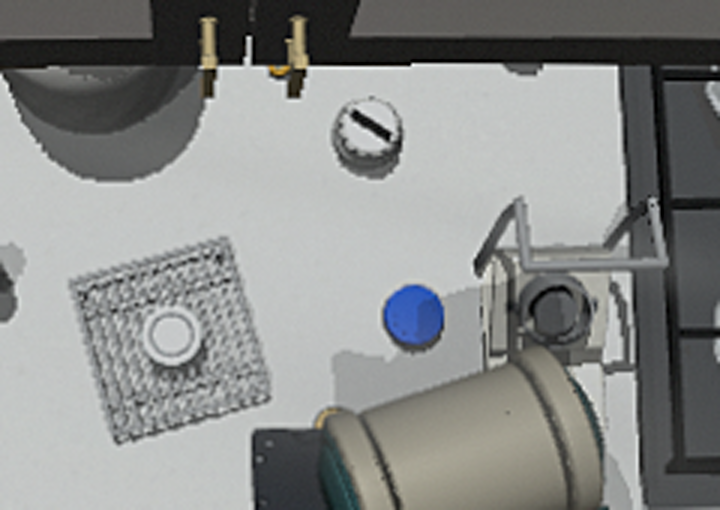

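The base lies flat and centred on the steel rack at (172,336) with its circle side up. The knob is still at the front, and the tea light, timer and salt shaker have not moved.

```bash
python3 -c "
from plant import r
print(r.sign_off())"
```

```text
the job is handed in; nothing more can be done
None
```

The job is done and handed in at about 25 s on the robot's clock: the handle is in its notch, the base was lowered flat and same side up onto the middle of the steel rack, and the tea light, timer and salt shaker have not moved.

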